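Make up the tea kit and the spice kit from the lazy susan

ROBOT

A 6-joint arm with a two-finger parallel gripper is mounted at the origin on the work surface. World frame = base frame: x ahead of the robot, y to its left, z up, the work surface at z = 0. Lengths are in m, angles in rad, forces in N, time in s.
With the tool pointing down it reaches from about 0.3 to 0.775 m from the base axis. Payload 14.6 kg.
Tool frame: the origin (TCP) lies at the very end of the fingers, on their centre line; the grasp point (between the pads) lies 19 mm behind it; z points along the fingers, y is the line along which they close (so a half turn about z gives the same grasp; the last joint's range is limited). The gripper opens to 94 mm and grips with 3 to 60 N. Pads are 16 mm wide; open, the fingers measure 119 mm over their backs; the gripper's body (75 mm by 177 mm) begins 78 mm behind the grasp point.
Start: joints at [-1.267, 0.3, 1.521, -0, 1.321, -0.067], TCP at [0.199, -0.513, 0.181] pointing down, gripper open.
Joint ranges: [-3.03, 3.03], [-0.79, 2.21], [0.23, 2.52], [-1.04, 4.18], [0, 3.07], [-2.55, 2.55]. Speed limits (rad/s): [2.22, 2.22, 2.57, 3.14, 3.14, 3.14].

INTERFACE

Orientations are given as [roll, pitch, yaw] about the fixed x, y, z axes, in that order (R = Rz(yaw) Ry(pitch) Rx(roll)).
In Python, from station import ctrl, cams gives the robot as it stands. The module is installed in compiled form; this text tells all that it offers.
- The arm moves only by the tool arm_command, never from a script. Its argument "plan" is a list that holds one entry, the list of rows, each a list of 7 numbers: the shift along the tool's x, y, z in fractions of the full range, 1 being 0.6 m, then the turn, a rotation vector about the tool's x, y, z in fractions of the full range, 1 being 90 degrees, then the closure, from -1 (fully open) to 1 (shut). A call has 1 to 12 rows; each row is the pose to reach, as a shift and turn from the pose commanded when the call began, along the tool's axes at that moment; what a row does not reach only later rows make up. A row lasts 1/10 s, in which the tool goes at most 50 mm and 8.59 degrees, less where a joint would pass 70% of its speed; a pose out of reach is approached as far as the arm can. A call with a gripper value outside its range is refused whole. The fingers move at their own pace and stop on an object; "squeeze" is the grip in N (left out, the last holds). Time passes only in rows, so rows that repeat a pose let the fingers close. It gives the time, the measured TCP pose, the force, the opening and the grip force at its end, in the units of the state.
- ctrl.get_obs(): the state, without advancing time (a new reading comes with each control period).
- cams.camera(name): name is "scene" or "top" or "wrist"; returns (picture, depth): 384x512x3 uint8, blue, green, red; 384x512 float32, m along the optical axis (not along the pixel's ray), 0 where there is no reading.
- cams.camera_info(name): a dict with "fx", "fy", "cx", "cy" (pixels), "world_to_cam" (4x4, takes a point from world to camera coordinates). Camera axes: x right, y down, z forward; pixel columns grow to the right and rows downward; lengths in m; the calibration is good to about 2 mm. A picture is of the moment at which its call begins: read the wrist's pose just before it. camera_info takes no time and is no camera call; for the wrist camera it gives the pose at the moment of the call.
- ctrl.hand_in(): hands the job in; it is judged then, once.
The state is a dict: "time_s": time; "qpos": joint angles; "joint_vel": joint speeds; "tau": joint torques, N m; "ee_pos": TCP position; "eef_rot": TCP orientation; "force": force on the tool from outside, world axes, zero at the start; "moment": the same for the moment, N m; "grip_width": finger opening in m; "grip_force": force on a finger pad.
Only numpy, scipy, OpenCV 4.12 (cv2) and the standard library are available. Lean on these libraries where they do the work, as an engineer would, in place of code of your own. Each camera call takes 0.05 s, during which the arm holds its last target. There are 200 camera calls.

TASK

Make up two kits from the things on the lazy susan, one thing to a cell, each standing the same way up as it stands now: the brown tea jar and the steel tea strainer on the white two-cell tray (either way round), and on the blue three-cell tray the red jar and the yellow jar in the two end cells (either way round) with the green funnel in the middle cell. Set the glass jars down rather than dropping them, and leave the green jar and the mortar where they stand.

Things in the scene. Friction and masses are not known exactly. Their poses are not given: they have to be found in the camera images.
- tea_jar: squat glass jar full of dark brown tea, 60 mm across and 72 mm tall: body 52 mm high (its shoulder slopes in above 44 mm), on it a black twist cap 44 mm across and 20 mm high (52 to 72 mm above the jar's foot) with a dark brown sticker dot 28 mm across on top. About 0.2 kg. Loose, upright on the turntable. Origin: centre of the underside, z up; round.
- red_jar: squat glass jar full of red spice, 60 mm across and 72 mm tall: body 52 mm high (its shoulder slopes in above 44 mm), on it a black twist cap 44 mm across and 20 mm high (52 to 72 mm above the jar's foot) with a red sticker dot 28 mm across on top. About 0.2 kg. Loose, upright on the turntable. Origin: centre of the underside, z up; round.
- yellow_jar: squat glass jar full of yellow spice, 60 mm across and 72 mm tall: body 52 mm high (its shoulder slopes in above 44 mm), on it a black twist cap 44 mm across and 20 mm high (52 to 72 mm above the jar's foot) with a yellow sticker dot 28 mm across on top. About 0.2 kg. Loose, upright on the turntable. Origin: centre of the underside, z up; round.
- green_jar: squat glass jar full of dull green herbs, 60 mm across and 72 mm tall: body 52 mm high (its shoulder slopes in above 44 mm), on it a black twist cap 44 mm across and 20 mm high (52 to 72 mm above the jar's foot) with a dull green sticker dot 28 mm across on top. About 0.2 kg. Loose, upright on the turntable. Origin: centre of the underside, z up; round. In no kit: stays where it stands.
- strainer: steel basket tea strainer, an open cup standing mouth up: 46 mm across at the foot, 50 mm at the rim, 52 mm tall, wall 3 mm, with one flat handle tab 16 x 3 mm, 49 mm above the foot, that reaches out to 56 mm from the centre along the strainer's +x axis. 70 g. Loose, on the turntable. Origin: centre of the underside, z up. A grip across the cup along y clears the tab.
- funnel: small bright green plastic funnel standing on its wide mouth with the spout pointing up: mouth 60 mm across, 4 mm high rim, cone up to 46 mm, above that the spout, 16 mm across at 46 mm narrowing to 14 mm at the top, 84 mm above the mouth. 40 g. Loose, on the turntable. Origin: centre of the mouth (underside), z up; round, so its yaw does not matter.
- tea_tray: fixed shallow white plastic tray with two equal square cells in a row along its x axis. Outside 180 x 92 x 14 mm; floor 4 mm thick; outer walls and the ribs between the cells 4 mm thick, 10 mm above the floor; each cell 84 x 84 mm inside. Origin: centre of the underside; cell centres at y = 0, x = -44 and +44 mm in the tray's frame, cell floors at z = 4 mm. For the tea kit.
- spice_tray: fixed shallow blue plastic tray with three equal square cells in a row along its x axis. Outside 268 x 92 x 14 mm; floor 4 mm thick; outer walls and the ribs between the cells 4 mm thick, 10 mm above the floor; each cell 84 x 84 mm inside. Origin: centre of the underside; cell centres at y = 0, x = -88, 0 and +88 mm in the tray's frame, cell floors at z = 4 mm. For the spice kit.
- turntable: lazy susan: grey bearing base under a brown wooden disc 300 mm across whose flat top is 40 mm above the worktop. Origin: on its axis, at the worktop, z up. The disc turns only stiffly (about 0.6 N m) and need not be turned. Jars, strainer and funnel stand in a ring, about 108 mm from the axis, 60 degrees apart.
- mortar: white ceramic mortar with its pestle leaning in it, 100 mm across at the rim, bowl 62 mm tall, the pestle reaching to about 105 mm; 0.8 kg; standing on the worktop beyond the turntable, to the left. Origin: centre of the underside. A bystander, to be left alone.
Not all that is in view belongs to the job. What is shaped like the funnel but purple is not meant. What is shaped like the green_jar but purple is not meant.

How it is judged:
At the end, for the whole second after the job is handed in: Every kit item within 20 mm of its own cell's centre along both tray axes, foot on the cell floor (under 9 mm above the tray's underside), upright within 0.1 rad, under 0.02 m/s. Funnel in the blue middle cell. Green jar and mortar within 30 mm of their start, upright within 0.1 rad ((((x of tea_jar in the frame of tea_tray between -0.064 and -0.024 m and y of tea_jar in the frame of tea_tray between -0.02 and 0.02 m) and (x of strainer in the frame of tea_tray between 0.024 and 0.064 m and y of strainer in the frame of tea_tray between -0.02 and 0.02 m)) or ((x of tea_jar in the frame of tea_tray between 0.024 and 0.064 m and y of tea_jar in the frame of tea_tray between -0.02 and 0.02 m) and (x of strainer in the frame of tea_tray between -0.064 and -0.024 m and y of strainer in the frame of tea_tray between -0.02 and 0.02 m))) and (((x of red_jar in the frame of spice_tray between -0.108 and -0.068 m and y of red_jar in the frame of spice_tray between -0.02 and 0.02 m) and (x of yellow_jar in the frame of spice_tray between 0.068 and 0.108 m and y of yellow_jar in the frame of spice_tray between -0.02 and 0.02 m)) or ((x of red_jar in the frame of spice_tray between 0.068 and 0.108 m and y of red_jar in the frame of spice_tray between -0.02 and 0.02 m) and (x of yellow_jar in the frame of spice_tray between -0.108 and -0.068 m and y of yellow_jar in the frame of spice_tray between -0.02 and 0.02 m))) and x of funnel in the frame of spice_tray between -0.02 and 0.02 m and y of funnel in the frame of spice_tray between -0.02 and 0.02 m and z of each of tea_jar, strainer in the frame of tea_tray below 0.009 m and angle between each of tea_jar, strainer, red_jar, yellow_jar, funnel, green_jar, mortar's own z axis and vertical below 0.1 rad and linear speed of each of tea_jar, strainer, red_jar, yellow_jar, funnel below 0.02 m/s and z of each of red_jar, yellow_jar, funnel in the frame of spice_tray below 0.009 m and distance of each of green_jar, mortar from where it was at the start of the episode below 0.03 m); the robot touches nothing.
It fails at once if the tea jar is dropped (falls free, out of the fingers, at over 0.6 m/s, about 20 mm of fall) (linear speed of tea_jar above 0.6 m/s and contact force between the fingers and tea_jar below 0.5 N).
It fails at once if the red jar is dropped (falls free, out of the fingers, at over 0.6 m/s, about 20 mm of fall) (linear speed of red_jar above 0.6 m/s and contact force between the fingers and red_jar below 0.5 N).
It fails at once if the yellow jar is dropped (falls free, out of the fingers, at over 0.6 m/s, about 20 mm of fall) (linear speed of yellow_jar above 0.6 m/s and contact force between the fingers and yellow_jar below 0.5 N).
It fails at once if the green jar is disturbed (moved over 30 mm) (distance of green_jar from where it was at the start of the episode above 0.03 m).
It fails at once if the mortar is disturbed (moved over 30 mm) (distance of mortar from where it was at the start of the episode above 0.03 m).
It also fails if it takes over 136 s, if anything falls off the work surface, if the arm or the gripper's body presses on something with over 40 N, if the wrist force passes 120 N, or if a joint passes its speed limit or range.

## Working session

There is one attempt and no reset: what is moved stays moved. The work goes in short steps, Python scripts to look and compute and a tool call to move; the robot and the scene stay as the last step left them, time stands still between calls to the robot, and variables do not carry over. Pictures are saved under pics/ and viewed, at most 14 in all, crops included, and the job is handed in when it is done.

Besides the shell and the picture viewer there is one more tool, called as name(argument=value, ...) on one line, values as JSON. arm_command: Moves the arm, as the interface text tells. Its arguments: {"type":"object","properties":{"plan":{"type":"array"},"squeeze":{"type":"number"}},"required":["plan"]}

```bash
mkdir -p pics; cat > h.py <<'E'
import numpy as np, cv2
from station import ctrl, cams
def grab(n,f):
    im,d=cams.camera(n); i=cams.camera_info(n)
    np.savez('last_'+n+'.npz',im=im,d=d,K=[i['fx'],i['fy'],i['cx'],i['cy']],T=i['world_to_cam'])
    cv2.imwrite('pics/'+f+'.png',im); return im,d
def load(n): return np.load('last_'+n+'.npz')
def pts(z):
    fx,fy,cx,cy=z['K']; d=z['d']; v,u=np.mgrid[:384,:512]
    c=np.stack([(u-cx)/fx*d,(v-cy)/fy*d,d,np.ones_like(d)],-1)
    return (c@np.linalg.inv(z['T']).T)[...,:3]
E
python3 - <<'E'
from h import *
a,_=grab('top','top0');b,_=grab('scene','scene0')
for n in('top','scene'):
    i=cams.camera_info(n);print(n,i['fx'],np.round(np.linalg.inv(i['world_to_cam']),3))
o=ctrl.get_obs();print(o['time_s'],o['ee_pos'],o['eef_rot'],o['grip_width'])
E
```

```text
top 438.2950094827367 [[ 0.003 -0.997  0.082  0.435]
 [-1.    -0.004 -0.013  0.012]
 [ 0.013 -0.082 -0.997  1.21 ]
 [ 0.     0.     0.     1.   ]]
scene 373.0402980088334 [[ 0.039  0.823 -0.566  1.123]
 [ 0.999 -0.024  0.034 -0.042]
 [ 0.014 -0.567 -0.823  0.95 ]
 [ 0.     0.     0.     1.   ]]
0.1 [ 0.19921935 -0.51238121  0.18007721] [-3.14063685e+00 -5.78049958e-05  3.70807980e-01] 0.09371327171979117
```

View pics/top0.png

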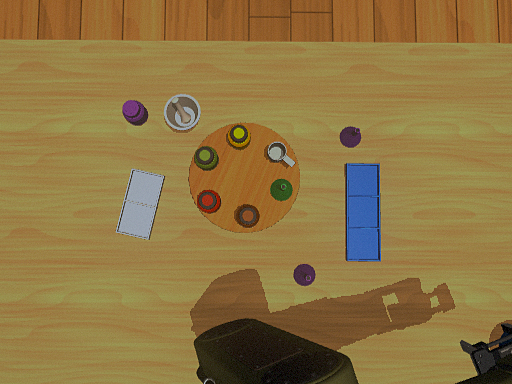

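View pics/scene0.png

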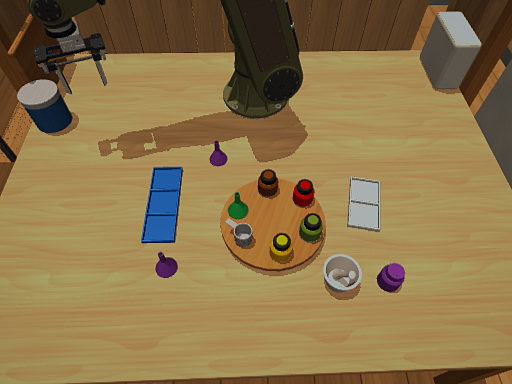

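Top view: tea tray near (140,204), blue tray (363,212), disc (244,178). Yellow jar is at (238,134), green jar (206,157), red (208,200), tea (247,216), green funnel (281,188) and strainer (276,153). The purple items are distractors.

```bash
python3 - <<'E'
from h import *
from scipy.optimize import least_squares
z=load('top');P=pts(z);im=z['im'].astype(int)
X,Y,Z=P[...,0],P[...,1],P[...,2]
v,u=np.mgrid[:384,:512]
def circ(p):
    r=least_squares(lambda q:np.hypot(*(p-q[:2]).T)-q[2],[*p.mean(0),.03]).x;return r
m=(abs(u-244)<62)&(abs(v-178)<62)
d=m&(abs(Z-.04)<.006)
print('disc Z',np.median(Z[d]))
(c,r)=cv2.minEnclosingCircle(P[d][:,:2].astype(np.float32));print('disc',c,r)
for n,(a,b) in dict(yellow=(238,134),green=(206,157),red=(208,200),tea=(247,216)).items():
    w=np.hypot(u-a,v-b)<17
    k=w&(Z>.104)&(Z<.13); q=P[k]
    c,r=cv2.minEnclosingCircle(q[:,:2].astype(np.float32))
    C=np.array(c)-np.array([X[d].min()+X[d].max(),Y[d].min()+Y[d].max()])/2
    print(n,len(q),np.round(q.mean(0),4),np.round([*c,r],4),np.hypot(*C),np.degrees(np.arctan2(C[1],C[0])))
for n,(a,b),lo,hi in (('funneltop',(281,188),.112,.14),('funnelrim',(281,188),.046,.14),('strainer',(276,153),.082,.1),('strAll',(276,153),.05,.1)):
    w=np.hypot(u-a,v-b)<20
    k=w&(Z>lo)&(Z<hi); q=P[k]
    c,r=cv2.minEnclosingCircle(q[:,:2].astype(np.float32))
    print(n,len(q),np.round(q.mean(0),4),np.round([*c,r],4),Z[k].max())
hsv=cv2.cvtColor(z['im'],cv2.COLOR_BGR2HSV)
for n,k in (('blue',(hsv[...,0]>100)&(hsv[...,0]<125)&(hsv[...,1]>120)&(abs(u-363)<30)&(abs(v-212)<60)),('white',(hsv[...,1]<70)&(hsv[...,2]>150)&(abs(u-140)<35)&(abs(v-204)<45))):
    k=cv2.morphologyEx(k.astype(np.uint8),cv2.MORPH_OPEN,np.ones((3,3)))>0
    q=P[k]; print(n,len(q),cv2.minAreaRect(q[:,:2].astype(np.float32)),np.percentile(q[:,2],[5,50,95]))
big=cv2.resize(z['im'][115:245,180:310],None,fx=4.6,fy=4.6,interpolation=cv2.INTER_CUBIC);cv2.imwrite('pics/crop0.png',big)
E
```

```text
disc Z 0.03959936281691023
disc (0.6042633056640625, 0.05844710394740105) 0.1897377222776413
yellow 238 [0.6788 0.0425 0.1113] [0.6789 0.0422 0.0223] 0.09488069513094027 2.838192758636438
green 238 [0.6218 0.1278 0.1113] [0.6224 0.1276 0.0223] 0.09792162344586282 66.97780384146783
red 245 [0.508  0.1195 0.1116] [0.5085 0.1196 0.0226] 0.11159295635765441 132.6423193495357
tea 237 [0.4701 0.0185 0.1117] [0.4702 0.0184 0.0218] 0.11549127491411489 -170.46699402449784
funneltop 28 [ 0.5419 -0.0694  0.1237] [ 0.5401 -0.0689  0.0062] 0.1277250623606463
funnelrim 351 [ 0.5401 -0.0691  0.0691] [ 0.5523 -0.0711  0.0388] 0.1277250623606463
strainer 157 [ 0.6276 -0.0697  0.0901] [ 0.6274 -0.0661  0.0395] 0.0961544999577344
strAll 242 [ 0.6322 -0.0645  0.0817] [ 0.6274 -0.0661  0.0395] 0.0961544999577344
blue 2971 ((0.48719650506973267, -0.16408270597457886), (0.3513786792755127, 0.2646573483943939), 89.12602996826172) [0.00011489 0.00431855 0.01404203]
white 1783 ((0.4749124348163605, 0.1835937798023224), (0.3513895273208618, 0.1697087287902832), 77.01331329345703) [-0.00036102  0.00351842  0.00802796]
```

View pics/crop0.png

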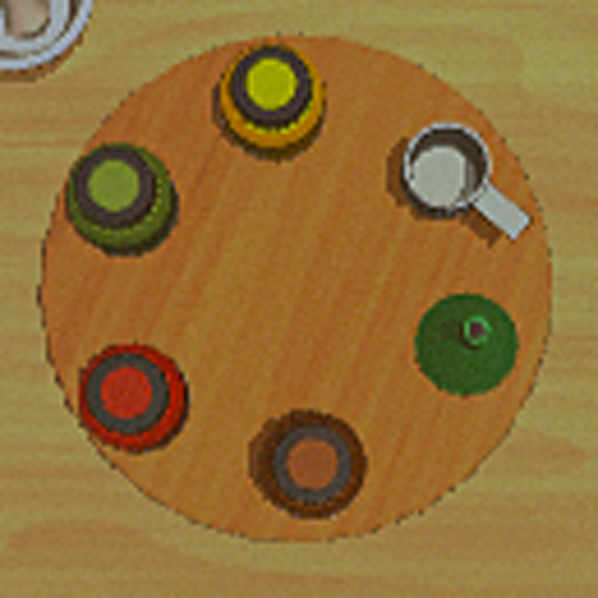

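The crop shows the strainer's tab running from cup centre (447,165) to (520,225), so it points toward −x,−y. Next: the tray poses, and robust ring positions.

```bash
python3 - <<'E'
from h import *
z=load('top');P=pts(z);T=np.linalg.inv(z['T']);fx,fy,cx,cy=z['K']
v,u=np.mgrid[:384,:512];hsv=cv2.cvtColor(z['im'],cv2.COLOR_BGR2HSV)
def ray(uv,h):
    c=np.c_[(uv[:,0]-cx)/fx,(uv[:,1]-cy)/fy,np.ones(len(uv))]@T[:3,:3].T
    return (T[:3,3]+c*((h-T[2,3])/c[:,2])[:,None])[:,:2]
for n,k in (('blue',(hsv[...,0]>100)&(hsv[...,0]<125)&(hsv[...,1]>120)&(abs(u-363)<30)&(abs(v-212)<60)),('white',(hsv[...,1]<70)&(hsv[...,2]>110)&(abs(u-140)<35)&(abs(v-204)<45))):
    n_,l,s,_=cv2.connectedComponentsWithStats(cv2.morphologyEx(k.astype(np.uint8),cv2.MORPH_CLOSE,np.ones((3,3))))
    c=cv2.convexHull(np.argwhere(l==1+s[1:,4].argmax())[:,::-1].astype(np.int32))[:,0]
    r=cv2.minAreaRect(ray(c.astype(float),.012).astype(np.float32));print(n,r)
    if n=='blue':print(ray(c.astype(float),.012)[::3].round(3).tolist())
S=load('scene');PS=pts(S)
def rep(n,A,lo,hi,c,R,med=False):
    k=(A[...,2]>lo)&(A[...,2]<hi)&(np.hypot(A[...,0]-c[0],A[...,1]-c[1])<R);q=A[k]
    print(n,len(q),q.mean(0).round(4),((q.min(0)+q.max(0))/2).round(4),(q.max(0)-q.min(0)).round(4))
for nm,A in(('top',P),('scene',PS)):
    for n,c in dict(yellow=(.679,.042),green=(.622,.128),red=(.5085,.1196),tea=(.47,.018)).items(): rep(nm+n,A,.107,.118,c,.035)
    rep(nm+'spout',A,.1,.13,(.54,-.069),.03)
    rep(nm+'strrim',A,.086,.097,(.641,-.059),.031)
    rep(nm+'strtab',A,.084,.097,(.608,-.1),.02)
    rep(nm+'frim',A,.043,.09,(.54,-.069),.034)
E
```

```text
blue ((0.4850677251815796, -0.298889696598053), (0.09038864821195602, 0.2647658586502075), 89.17793273925781)
[[0.354, -0.342], [0.617, -0.344]]
white ((0.505677342414856, 0.3135567009449005), (0.09173110872507095, 0.18089129030704498), 77.40859985351562)
topyellow 228 [0.6791 0.0424 0.1115] [0.6789 0.0422 0.1118] [0.0437 0.0434 0.0092]
topgreen 228 [0.6221 0.1278 0.1115] [0.6221 0.1278 0.1119] [0.0436 0.043  0.0097]
topred 238 [0.5082 0.1197 0.1117] [0.5074 0.1192 0.1122] [0.0425 0.043  0.0099]
toptea 236 [0.4701 0.0185 0.1118] [0.4702 0.0184 0.1124] [0.0427 0.0427 0.0102]
topspout 35 [ 0.5411 -0.0693  0.1202] [ 0.5418 -0.0697  0.1155] [0.0137 0.0132 0.0244]
topstrrim 93 [ 0.6354 -0.0603  0.0908] [ 0.6377 -0.0583  0.0914] [0.0475 0.0494 0.0096]
topstrtab 51 [ 0.6092 -0.0907  0.0899] [ 0.6092 -0.0906  0.0889] [0.0209 0.0211 0.0078]
topfrim 356 [ 0.5397 -0.0687  0.0611] [ 0.5406 -0.0704  0.066 ] [0.0642 0.059  0.0461]
sceneyellow 220 [0.6808 0.0429 0.1122] [0.6799 0.0429 0.1117] [0.0423 0.0431 0.0081]
scenegreen 202 [0.6237 0.1288 0.112 ] [0.6229 0.1302 0.1118] [0.0426 0.0431 0.0094]
scenered 167 [0.5103 0.1205 0.112 ] [0.51   0.1202 0.1116] [0.0427 0.0426 0.0089]
scenetea 161 [0.4716 0.0193 0.1123] [0.4712 0.0196 0.1125] [0.0438 0.0405 0.01  ]
scenespout 43 [ 0.545  -0.0688  0.1165] [ 0.5436 -0.0688  0.1136] [0.0145 0.0116 0.0269]
scenestrrim 97 [ 0.6362 -0.0587  0.0911] [ 0.6387 -0.0581  0.0907] [0.0495 0.0502 0.0083]
scenestrtab 43 [ 0.6093 -0.0902  0.0909] [ 0.6099 -0.0915  0.0901] [0.0211 0.0216 0.0079]
scenefrim 286 [ 0.5537 -0.0688  0.0623] [ 0.5499 -0.0684  0.0664] [0.047  0.0576 0.0466]
```

Units first: shifts go in shares of 0.6 m and turns go in shares of 90 degrees. So 530 mm / 600 = 0.8833, 500 mm / 600 = 0.8333, -0.479 rad / 1.5708 = -0.3049.

arm_command(plan=[[[0.0667,-0.0333,-0.0083,0,0,-0.0255,-1],[0.15,-0.0667,-0.0167,0,0,-0.0637,-1],[0.2333,-0.1033,-0.0333,0,0,-0.0955,-1],[0.3167,-0.1417,-0.0333,0,0,-0.1273,-1],[0.4,-0.18,-0.0333,0,0,-0.1592,-1],[0.4833,-0.2183,-0.0333,0,0,-0.191,-1],[0.5583,-0.2567,-0.0333,0,0,-0.2228,-1],[0.6333,-0.2917,-0.0333,0,0,-0.2546,-1],[0.7083,-0.3267,-0.0333,0,0,-0.2801,-1],[0.775,-0.3567,-0.0333,0,0,-0.3049,-1],[0.8333,-0.3833,-0.0333,0,0,-0.3049,-1],[0.8833,-0.4067,-0.0333,0,0,-0.3049,-1]]], squeeze=15)

```text
time_s: 1.3
ee_pos: [0.6061, -0.0908, 0.2001]
eef_rot: [-3.141, 0.0, 0.851]
force: [-0.9, -0.1, 0.2]
grip_width: 0.094
grip_force: 0.0
```

```bash
cat >> h.py <<'E'
from scipy.spatial.transform import Rotation as Ro
def to(x,y,z,yaw):
    o=ctrl.get_obs();R=Ro.from_euler('xyz',o['eef_rot'])
    D=R.inv()*Ro.from_euler('xyz',[np.pi,0,yaw])
    print('t',round(o['time_s'],2),'pos',o['ee_pos'].round(4),'rpy',np.round(o['eef_rot'],3),'w',round(o['grip_width'],4),'gf',round(o['grip_force'],1))
    print('->',(R.inv().apply(np.array([x,y,z])-o['ee_pos'])*1000).round(1),D.as_rotvec().round(3))
E
python3 -c "
from h import *
to(.638,-.058,.2,.85)"
```

```text
t 1.3 pos [ 0.6061 -0.0908  0.2001] rpy [-3.141  0.     0.851] w 0.094 gf 0.0
-> [45.7  2.3  0.1] [-0.001  0.     0.001]
```

To row units: 145 mm / 600 = 0.2417, 100 mm / 600 = 0.1667.

arm_command(plan=[[[0.0333,0.0017,0,0,0,0,-1],[0.0762,0.0033,0,0,0,0,-1],[0.0762,0.0033,0.05,0,0,0,-1],[0.0762,0.0033,0.1083,0,0,0,-1],[0.0762,0.0033,0.1667,0,0,0,-1],[0.0762,0.0033,0.2167,0,0,0,-1],[0.0762,0.0033,0.2417,0,0,0,-1],[0.0762,0.0033,0.2417,0,0,0,-0.5],[0.0762,0.0033,0.2417,0,0,0,0.3],[0.0762,0.0033,0.2417,0,0,0,0.3],[0.0762,0.0033,0.2417,0,0,0,0.3],[0.0762,0.0033,0.2417,0,0,0,0.3]]], squeeze=15)

```text
time_s: 2.5
ee_pos: [0.6369, -0.0602, 0.0565]
eef_rot: [3.141, -0.001, 0.85]
force: [-0.3, -0.0, 0.8]
grip_width: 0.0576
grip_force: 0.0
```

```bash
python3 -c "
from h import *
to(.4627,.3232,.2,0)"
```

```text
t 2.5 pos [ 0.6369 -0.0602  0.0565] rpy [ 3.141e+00 -1.000e-03  8.500e-01] w 0.0576 gf 0.0
-> [ 173.1 -383.8 -143.8] [ 0.001 -0.001  0.85 ]
```

To row units: -145 mm / 600 = -0.2417, -135 mm / 600 = -0.225.

arm_command(plan=[[[0,0,0,0,0,0,1],[0,0,0,0,0,0,1],[0,0,0,0,0,0,1],[0,0,0,0,0,0,1],[0,0,0,0,0,0,1],[0,0,-0.0167,0,0,0,1],[0,0,-0.05,0,0,0,1],[0,0,-0.1,0,0,0,1],[0,0,-0.15,0,0,0,1],[0,0,-0.1917,0,0,0,1],[0,0,-0.225,0,0,0,1],[0,0,-0.2417,0,0,0,1]]], squeeze=15)

```text
time_s: 3.7
ee_pos: [0.6369, -0.0603, 0.2029]
eef_rot: [3.139, -0.001, 0.85]
force: [0.7, -0.1, -0.8]
grip_width: 0.0499
grip_force: 15.0
```

```bash
python3 -c "
from h import *
to(.4627,.3232,.2,0)"
```

```text
t 3.7 pos [ 0.6369 -0.0603  0.2029] rpy [ 3.139e+00 -1.000e-03  8.500e-01] w 0.0499 gf 15.0
-> [ 173.  -384.     2.3] [ 0.001 -0.002  0.85 ]
```

To row units: -384 mm / 600 = -0.64, 173 mm / 600 = 0.2883, 0.85 rad / 1.5708 = 0.5411.

arm_command(plan=[[[0.0133,-0.025,0,0,0,0.0255,1],[0.0367,-0.0833,0,0,0,0.0764,1],[0.0667,-0.15,0,0,0,0.1273,1],[0.0967,-0.2167,0,0,0,0.1783,1],[0.1283,-0.2833,0,0,0,0.2355,1],[0.1583,-0.35,0,0,0,0.2928,1],[0.1883,-0.4167,0,0,0,0.3501,1],[0.2183,-0.4833,0,0,0,0.4074,1],[0.2467,-0.545,0.0017,0,0,0.4647,1],[0.2717,-0.6,0.0033,0,0,0.5093,1],[0.285,-0.6317,0.0033,0,0,0.5411,1],[0.2883,-0.64,0.0033,0,0,0.5411,1]]])

```text
time_s: 4.9
ee_pos: [0.4611, 0.3248, 0.198]
eef_rot: [3.141, 0.001, 0.001]
force: [0.1, -0.3, -1.0]
grip_width: 0.0496
grip_force: 15.0
```

```bash
python3 -c "
from h import *
to(.4627,.3232,.02,0)"
```

```text
t 4.9 pos [0.4611 0.3248 0.198 ] rpy [3.141e+00 1.000e-03 1.000e-03] w 0.0496 gf 15.0
-> [  1.8   1.5 178. ] [0.    0.001 0.001]
```

To row units: 177 mm / 600 = 0.295, 1.5 mm / 600 = 0.0025.

arm_command(plan=[[[0.0033,0.0025,0.05,0,0,0,1],[0.0033,0.0025,0.1167,0,0,0,1],[0.0033,0.0025,0.1833,0,0,0,1],[0.0033,0.0025,0.2417,0,0,0,1],[0.0033,0.0025,0.2717,0,0,0,1],[0.0033,0.0025,0.2867,0,0,0,1],[0.0033,0.0025,0.295,0,0,0,1],[0.0033,0.0025,0.295,0,0,0,1],[0.0033,0.0025,0.295,0,0,0,0.3],[0.0033,0.0025,0.295,0,0,0,-0.6],[0.0033,0.0025,0.295,0,0,0,-0.7],[0.0033,0.0025,0.295,0,0,0,-0.7]]])

```text
time_s: 6.1
ee_pos: [0.4645, 0.3219, 0.022]
eef_rot: [-3.141, -0.001, -0.0]
force: [0.0, -0.3, -0.2]
grip_width: 0.0706
grip_force: 0.0
```

To row units: 204 mm / 600 = 0.34, -180 mm / 600 = -0.3.

arm_command(plan=[[[0,0,0,0,0,0,-0.8],[0,0,0,0,0,0,-0.8],[0,0,-0.025,0,0,0,-0.8],[0,0,-0.075,0,0,0,-0.8],[0,0,-0.15,0,0,0,-1],[0,0,-0.2333,0,0,0,-1],[0,0,-0.2917,0,0,0,-1],[0,0.0333,-0.3,0,0,0,-1],[0.0167,0.1,-0.3,0,0,0,-1],[0.0333,0.1667,-0.3,0,0,0,-1],[0.05,0.25,-0.3,0,0,0,-1],[0.0767,0.34,-0.3,0,0,0,-1]]])

```text
time_s: 7.3
ee_pos: [0.508, 0.1232, 0.203]
eef_rot: [-3.141, -0.001, 0.001]
force: [0.7, 0.5, -0.1]
grip_width: 0.0939
grip_force: 0.0
```

```bash
python3 -c "
from h import *
grab('scene','scene1')
to(.509,.120,.057,0)"
```

```text
t 7.35 pos [0.5098 0.1172 0.2029] rpy [ 3.14e+00 -2.00e-03 -4.00e-03] w 0.0939 gf 0.0
-> [ -1.1  -3.  145.9] [ 0.001 -0.002 -0.004]
```

View pics/scene1.png

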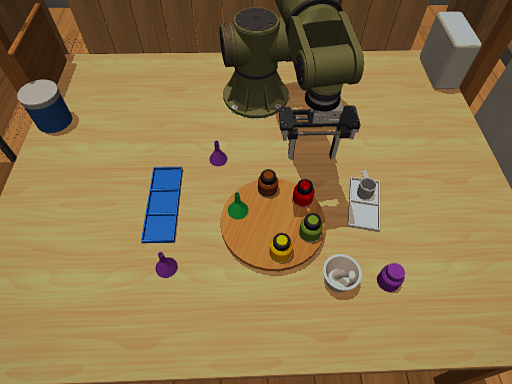

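The strainer stands in the near white cell (367,187). Next is the red jar.

To row units: 145 mm / 600 = 0.2417, 130 mm / 600 = 0.2167.

arm_command(plan=[[[-0.0017,-0.0033,0.0333,0,0,0,-1],[-0.0017,-0.0033,0.1,0,0,0,-1],[-0.0017,-0.0033,0.1667,0,0,0,-1],[-0.0017,-0.0033,0.2167,0,0,0,-1],[-0.0017,-0.0033,0.2417,0,0,0,-1],[-0.0017,-0.0033,0.2417,0,0,0,1],[-0.0017,-0.0033,0.2417,0,0,0,1],[-0.0017,-0.0033,0.2417,0,0,0,1],[-0.0017,-0.0033,0.2417,0,0,0,1],[-0.0017,-0.0033,0.2417,0,0,0,1],[-0.0017,-0.0033,0.2417,0,0,0,1],[-0.0017,-0.0033,0.2417,0,0,0,1]]], squeeze=30)

```text
time_s: 8.55
ee_pos: [0.5078, 0.1265, 0.0575]
eef_rot: [3.141, -0.002, -0.0]
force: [-0.8, -4.1, 7.1]
grip_width: 0.0569
grip_force: 29.4
```

To row units: -145 mm / 600 = -0.2417, -140 mm / 600 = -0.2333.

arm_command(plan=[[[0,0,0,0,0,0,1],[0,0,0,0,0,0,1],[0,0,0,0,0,0,1],[0,0,-0.0083,0,0,0,1],[0,0,-0.025,0,0,0,1],[0,0,-0.0583,0,0,0,1],[0,0,-0.1,0,0,0,1],[0,0,-0.1417,0,0,0,1],[0,0,-0.1833,0,0,0,1],[0,0,-0.2167,0,0,0,1],[0,0,-0.2333,0,0,0,1],[0,0,-0.2417,0,0,0,1]]], squeeze=30)

```text
time_s: 9.75
ee_pos: [0.5072, 0.1269, 0.2024]
eef_rot: [-3.141, -0.001, -0.0]
force: [0.3, 1.5, -2.8]
grip_width: 0.0569
grip_force: 27.9
```

```bash
python3 -c "
from h import *
to(.397,-.298,.2,0)"
```

```text
t 9.75 pos [0.5072 0.1269 0.2024] rpy [-3.141e+00 -1.000e-03 -0.000e+00] w 0.0569 gf 27.9
-> [-110.2  424.9    2.2] [-0.    -0.001 -0.   ]
```

```bash
python3 -c "
from h import *
grab('top','top2');grab('scene','scene2');o=ctrl.get_obs();print(o['ee_pos'])
for n in('top','scene'):
    z=load(n);P=pts(z);h=cv2.cvtColor(z['im'],cv2.COLOR_BGR2HSV)
    k=((h[...,0]<6)|(h[...,0]>174))&(h[...,1]>170)&(h[...,2]>60)&(np.hypot(P[...,0]-.507,P[...,1]-.125)<.06)&(P[...,2]>.15)
    q=P[k];print(n,len(q),q.mean(0),q.min(0),q.max(0))
z=load('scene');cv2.imwrite('pics/c2.png',cv2.resize(z['im'][80:260,220:400],None,fx=3,fy=3))
"
```

```text
[0.50711017 0.12685051 0.20155186]
top 4 [0.47921253 0.12182812 0.27890817] [0.47348797 0.10759205 0.22873777] [0.48255725 0.13007189 0.42019601]
scene 410 [0.52435641 0.12277737 0.227509  ] [0.49111141 0.09668765 0.18839038] [0.53874534 0.15354941 0.26093185]
```

View pics/c2.png

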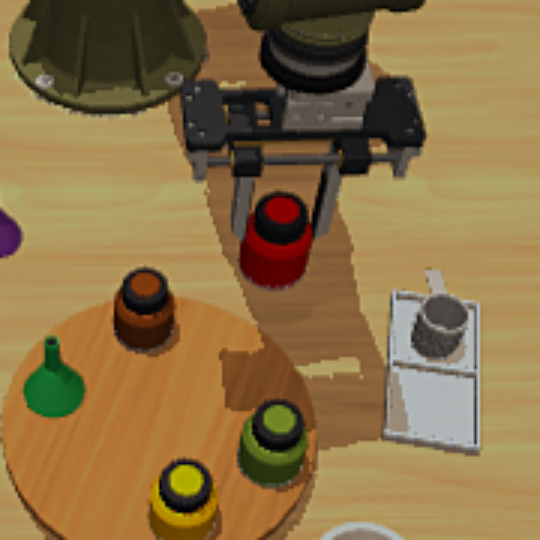

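The red jar is held upright, centred within about 2 mm.

To row units: 424 mm / 600 = 0.7067, 410 mm / 600 = 0.6833.

arm_command(plan=[[[-0.0067,0.025,0,0,0,0,1],[-0.02,0.08,0,0,0,0,1],[-0.0367,0.1467,0,0,0,0,1],[-0.055,0.2167,0,0,0,0,1],[-0.0733,0.2867,0,0,0,0,1],[-0.0917,0.3567,0,0,0,0,1],[-0.11,0.4267,0,0,0,0,1],[-0.1283,0.4967,0,0,0,0,1],[-0.1467,0.5667,0,0,0,0,1],[-0.1633,0.6333,0,0,0,0,1],[-0.1783,0.6833,0.0017,0,0,0,1],[-0.185,0.7067,0.0033,0,0,0,1]]])

```text
time_s: 11.05
ee_pos: [0.3943, -0.2993, 0.1985]
eef_rot: [-3.141, 0.001, -0.003]
force: [-1.3, 0.2, -1.8]
grip_width: 0.0571
grip_force: 27.9
```

```bash
python3 -c "
from h import *
grab('scene','scene3')
to(.396,-.297,.023,0)
z=load('scene');P=pts(z);h=cv2.cvtColor(z['im'],cv2.COLOR_BGR2HSV)
k=((h[...,0]<6)|(h[...,0]>174))&(h[...,1]>170)&(h[...,2]>60)&(np.hypot(P[...,0]-.4,P[...,1]+.3)<.06)&(P[...,2]>.12)
q=P[k];print(len(q),q.min(0),q.max(0))
"
```

```text
t 11.1 pos [ 0.3943 -0.2998  0.1984] rpy [-3.141e+00  2.000e-03 -3.000e-03] w 0.057 gf 27.9
-> [  2.   -2.7 175.4] [-0.001  0.002 -0.003]
396 [ 0.38127773 -0.32467509  0.18455726] [ 0.42568024 -0.26934313  0.25673309]
```

To row units: 176 mm / 600 = 0.2933, 175 mm / 600 = 0.2917.

arm_command(plan=[[[0.0017,-0.0033,0.05,0,0,0,1],[0.0017,-0.0033,0.1167,0,0,0,1],[0.0017,-0.0033,0.1833,0,0,0,1],[0.0017,-0.0033,0.2333,0,0,0,1],[0.0017,-0.0033,0.2633,0,0,0,1],[0.0017,-0.0033,0.2767,0,0,0,1],[0.0017,-0.0033,0.2833,0,0,0,1],[0.0017,-0.0033,0.2883,0,0,0,1],[0.0017,-0.0033,0.2917,0,0,0,1],[0.0017,-0.0033,0.2933,0,0,0,1],[0.0017,-0.0033,0.2933,0,0,0,1],[0.0017,-0.0033,0.2933,0,0,0,1]]])

```text
time_s: 12.3
ee_pos: [0.3972, -0.2953, 0.0239]
eef_rot: [3.141, -0.0, -0.0]
force: [-1.2, -0.5, -2.3]
grip_width: 0.0571
grip_force: 27.9
```

To row units: 2.5 mm / 600 = 0.0042, 2 mm / 600 = 0.0033.

arm_command(plan=[[[0,0,0.0017,0,0,0,1],[0,0,0.0033,0,0,0,1],[0,0,0.0042,0,0,0,1],[0,0,0.0042,0,0,0,1],[0,0,0.0042,0,0,0,1]]])

```text
time_s: 12.8
ee_pos: [0.3972, -0.2952, 0.0216]
eef_rot: [3.141, -0.0, -0.0]
force: [-3.6, 2.6, 6.9]
grip_width: 0.0571
grip_force: 29.5
```

To row units: -180 mm / 600 = -0.3, -160 mm / 600 = -0.2667.

arm_command(plan=[[[0,0,0,0,0,0,-0.8],[0,0,0,0,0,0,-0.8],[0,0,0,0,0,0,-0.8],[0,0,0,0,0,0,-0.8],[0,0,0,0,0,0,-0.8],[0,0,-0.0167,0,0,0,-0.8],[0,0,-0.0583,0,0,0,-1],[0,0,-0.125,0,0,0,-1],[0,0,-0.2,0,0,0,-1],[0,0,-0.2667,0,0,0,-1],[0,0,-0.3,0,0,0,-1],[0,0,-0.3,0,0,0,-1]]])

```text
time_s: 14.0
ee_pos: [0.3979, -0.2959, 0.2046]
eef_rot: [3.138, -0.004, -0.0]
force: [-0.6, 0.6, -0.1]
grip_width: 0.0943
grip_force: 0.0
```

To row units: -337 mm / 600 = -0.5617, -335 mm / 600 = -0.5583.

arm_command(plan=[[[0.03,-0.0367,0,0,0,0,-1],[0.0767,-0.0917,0,0,0,0,-1],[0.1233,-0.1467,0,0,0,0,-1],[0.17,-0.2017,0,0,0,0,-1],[0.2167,-0.2567,0,0,0,0,-1],[0.2633,-0.3117,0,0,0,0,-1],[0.31,-0.3667,0,0,0,0,-1],[0.3567,-0.4217,0,0,0,0,-1],[0.4,-0.4767,0,0,0,0,-1],[0.4383,-0.525,0,0,0,0,-1],[0.4667,-0.5583,0,0,0,0,-1],[0.47,-0.5617,0,0,0,0,-1]]])

```text
time_s: 15.2
ee_pos: [0.6796, 0.0443, 0.1988]
eef_rot: [-3.141, 0.003, 0.002]
force: [-0.4, -0.1, -0.2]
grip_width: 0.0939
grip_force: 0.0
```

```bash
python3 -c "
from h import *
grab('scene','scene4')
to(.6795,.0425,.057,0)
z=load('scene');P=pts(z)
def cap(n,c,lo,hi):
    k=(P[...,2]>lo)&(P[...,2]<hi)&(np.hypot(P[...,0]-c[0],P[...,1]-c[1])<.04);q=P[k];print(n,len(q),q.mean(0).round(4),np.ptp(q,0).round(3))
cap('red',(.397,-.297),.07,.085)
cap('tea',(.471,.019),.107,.118);cap('green',(.623,.129),.107,.118);cap('yel',(.68,.0427),.107,.118)
cv2.imwrite('pics/c4.png',cv2.resize(z['im'][130:310,120:410],None,fx=2.6,fy=2.6))
"
```

```text
t 15.25 pos [0.6792 0.043  0.1991] rpy [-3.142e+00  2.000e-03  2.000e-03] w 0.0937 gf 0.0
-> [  0.7   0.5 142.1] [-0.     0.002  0.002]
red 151 [ 0.3999 -0.2942  0.076 ] [0.044 0.043 0.012]
tea 31 [0.4659 0.0225 0.1119] [0.045 0.033 0.01 ]
green 171 [0.6261 0.13   0.112 ] [0.043 0.045 0.009]
yel 221 [0.6809 0.0427 0.1121] [0.043 0.044 0.009]
```

View pics/c4.png

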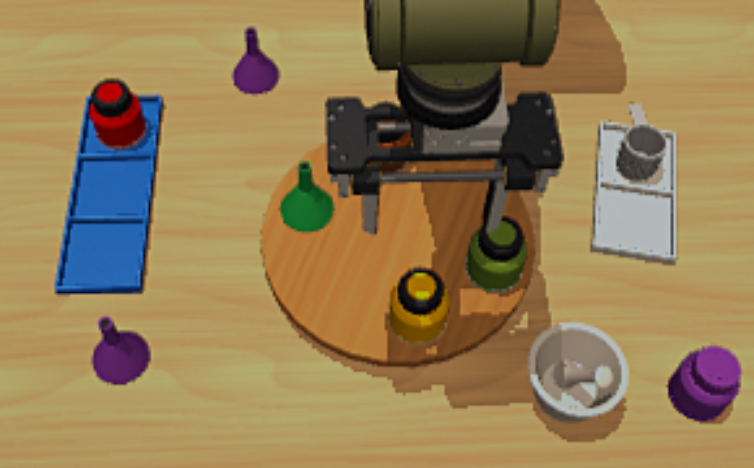

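Red stands in the blue near end cell at (118,115 in the crop). Now the yellow jar.

To row units: 142 mm / 600 = 0.2367, 127 mm / 600 = 0.2117.

arm_command(plan=[[[0.0008,0,0.0333,0,0,0,-1],[0.0008,0,0.1,0,0,0,-1],[0.0008,0,0.1667,0,0,0,-1],[0.0008,0,0.2117,0,0,0,-1],[0.0008,0,0.2367,0,0,0,-1],[0.0008,0,0.2367,0,0,0,1],[0.0008,0,0.2367,0,0,0,1],[0.0008,0,0.2367,0,0,0,1],[0.0008,0,0.2367,0,0,0,1],[0.0008,0,0.2367,0,0,0,1],[0.0008,0,0.2367,0,0,0,1],[0.0008,0,0.2367,0,0,0,1]]], squeeze=30)

```text
time_s: 16.45
ee_pos: [0.6801, 0.042, 0.0599]
eef_rot: [-3.141, -0.001, -0.0]
force: [-0.8, 1.8, 6.2]
grip_width: 0.0553
grip_force: 29.3
```

To row units: -145 mm / 600 = -0.2417, -140 mm / 600 = -0.2333.

arm_command(plan=[[[0,0,0,0,0,0,1],[0,0,0,0,0,0,1],[0,0,0,0,0,0,1],[0,0,-0.0083,0,0,0,1],[0,0,-0.025,0,0,0,1],[0,0,-0.0583,0,0,0,1],[0,0,-0.1,0,0,0,1],[0,0,-0.1417,0,0,0,1],[0,0,-0.1833,0,0,0,1],[0,0,-0.2167,0,0,0,1],[0,0,-0.2333,0,0,0,1],[0,0,-0.2417,0,0,0,1]]], squeeze=30)

```text
time_s: 17.65
ee_pos: [0.6797, 0.0417, 0.2049]
eef_rot: [3.141, -0.001, -0.0]
force: [1.2, 0.3, -1.8]
grip_width: 0.0552
grip_force: 27.9
```

```bash
python3 -c "
from h import *
to(.573,-.300,.2,0)"
```

```text
t 17.65 pos [0.6797 0.0417 0.2049] rpy [ 3.141e+00 -1.000e-03 -0.000e+00] w 0.0552 gf 27.9
-> [-106.7  341.7    4.9] [ 0.    -0.001 -0.   ]
```

To row units: 342 mm / 600 = 0.57, 332 mm / 600 = 0.5533.

arm_command(plan=[[[-0.0067,0.02,0,0,0,0,1],[-0.0217,0.0667,0,0,0,0,1],[-0.0383,0.1217,0,0,0,0,1],[-0.055,0.1783,0,0,0,0,1],[-0.0733,0.235,0,0,0,0,1],[-0.09,0.2917,0,0,0,0,1],[-0.1083,0.3483,0,0,0,0,1],[-0.125,0.405,0,0,0,0,1],[-0.1433,0.4617,0,0,0,0,1],[-0.16,0.5133,0,0,0,0,1],[-0.1733,0.5533,0.0033,0,0,0,1],[-0.1783,0.57,0.0067,0,0,0,1]]])

```text
time_s: 18.85
ee_pos: [0.5708, -0.3026, 0.1986]
eef_rot: [-3.141, 0.002, -0.003]
force: [0.2, 0.2, -1.7]
grip_width: 0.0553
grip_force: 27.9
```

```bash
python3 -c "
from h import *
grab('scene','scene5')
to(.573,-.3,.0245,0)
z=load('scene');P=pts(z);h=cv2.cvtColor(z['im'],cv2.COLOR_BGR2HSV)
k=(abs(h[...,0].astype(int)-26)<8)&(h[...,1]>170)&(h[...,2]>60)&(np.hypot(P[...,0]-.575,P[...,1]+.3)<.06)&(P[...,2]>.12)
q=P[k];print(len(q),q.min(0),q.max(0))
cv2.imwrite('pics/c5.png',cv2.resize(z['im'][60:260,80:300],None,fx=2.6,fy=2.6))
"
```

```text
t 18.9 pos [ 0.5708 -0.3028  0.1984] rpy [-3.141e+00  2.000e-03 -3.000e-03] w 0.0557 gf 27.9
-> [  2.6  -2.7 173.9] [-0.001  0.002 -0.003]
457 [ 0.5554924  -0.35031073  0.18164163] [ 0.60160977 -0.2516946   0.34710031]
```

View pics/c5.png

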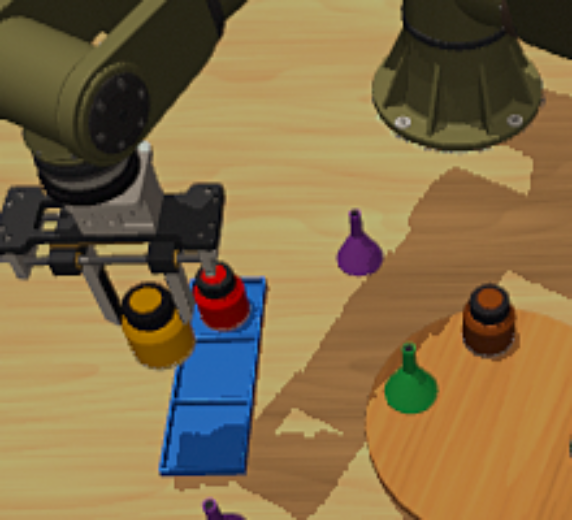

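Yellow is held upright over the far blue cell. Lowering it.

arm_command(plan=[[[0.0033,-0.0033,0.05,0,0,0,1],[0.0033,-0.0033,0.1167,0,0,0,1],[0.0033,-0.0033,0.1833,0,0,0,1],[0.0033,-0.0033,0.2333,0,0,0,1],[0.0033,-0.0033,0.2633,0,0,0,1],[0.0033,-0.0033,0.2767,0,0,0,1],[0.0033,-0.0033,0.2817,0,0,0,1],[0.0033,-0.0033,0.285,0,0,0,1],[0.0033,-0.0033,0.2883,0,0,0,1],[0.0033,-0.0033,0.29,0,0,0,1],[0.0033,-0.0033,0.2917,0,0,0,1],[0.0033,-0.0033,0.2917,0,0,0,1]]])

```text
time_s: 20.1
ee_pos: [0.5746, -0.2982, 0.0252]
eef_rot: [3.142, -0.0, -0.0]
force: [0.1, -0.1, -2.3]
grip_width: 0.0553
grip_force: 27.9
```

To row units: 2 mm / 600 = 0.0033, 1 mm / 600 = 0.0017.

arm_command(plan=[[[0,0,0.0017,0,0,0,1],[0,0,0.0033,0,0,0,1],[0,0,0.0033,0,0,0,1],[0,0,0.0033,0,0,0,1]]])

```text
time_s: 20.5
ee_pos: [0.5747, -0.2984, 0.0239]
eef_rot: [3.141, -0.0, -0.0]
force: [-3.6, 1.2, 5.2]
grip_width: 0.0554
grip_force: 29.3
```

To row units: -178 mm / 600 = -0.2967, -160 mm / 600 = -0.2667.

arm_command(plan=[[[0,0,0,0,0,0,-0.8],[0,0,0,0,0,0,-0.8],[0,0,0,0,0,0,-0.8],[0,0,0,0,0,0,-0.8],[0,0,0,0,0,0,-0.8],[0,0,-0.0167,0,0,0,-0.8],[0,0,-0.0583,0,0,0,-1],[0,0,-0.125,0,0,0,-1],[0,0,-0.2,0,0,0,-1],[0,0,-0.2667,0,0,0,-1],[0,0,-0.2967,0,0,0,-1],[0,0,-0.2967,0,0,0,-1]]])

```text
time_s: 21.7
ee_pos: [0.5755, -0.2987, 0.2051]
eef_rot: [3.139, -0.005, -0.0]
force: [0.2, -0.6, -0.1]
grip_width: 0.0943
grip_force: 0.0
```

To row units: -317 mm / 600 = -0.5283, -308 mm / 600 = -0.5133.

arm_command(plan=[[[-0.01,-0.03,0,0,0,0,-1],[-0.03,-0.0883,0,0,0,0,-1],[-0.0517,-0.155,0,0,0,0,-1],[-0.0733,-0.2217,0,0,0,0,-1],[-0.095,-0.2883,0,0,0,0,-1],[-0.1167,-0.355,0,0,0,0,-1],[-0.1367,-0.4167,0,0,0,0,-1],[-0.155,-0.4717,0,0,0,0,-1],[-0.1683,-0.5133,0,0,0,0,-1],[-0.1733,-0.5283,0,0,0,0,-1],[-0.1733,-0.5283,0,0,0,0,-1],[-0.1733,-0.5283,0,0,0,0,-1]]])

```text
time_s: 22.9
ee_pos: [0.4708, 0.0181, 0.2007]
eef_rot: [3.141, 0.001, -0.0]
force: [0.2, 0.2, -0.1]
grip_width: 0.094
grip_force: 0.0
```

```bash
python3 -c "
from h import *
to(.4706,.019,.055,0)"
```

```text
t 22.9 pos [0.4708 0.0181 0.2007] rpy [ 3.141e+00  1.000e-03 -0.000e+00] w 0.094 gf 0.0
-> [-1.000e-01 -9.000e-01  1.457e+02] [ 0.     0.001 -0.   ]
```

To row units: 145 mm / 600 = 0.2417, 130 mm / 600 = 0.2167.

arm_command(plan=[[[0,-0.0017,0.0333,0,0,0,-1],[0,-0.0017,0.1,0,0,0,-1],[0,-0.0017,0.1667,0,0,0,-1],[0,-0.0017,0.2167,0,0,0,-1],[0,-0.0017,0.2417,0,0,0,-1],[0,-0.0017,0.2417,0,0,0,1],[0,-0.0017,0.2417,0,0,0,1],[0,-0.0017,0.2417,0,0,0,1],[0,-0.0017,0.2417,0,0,0,1],[0,-0.0017,0.2417,0,0,0,1],[0,-0.0017,0.2417,0,0,0,1],[0,-0.0017,0.2417,0,0,0,1]]], squeeze=30)

```text
time_s: 24.1
ee_pos: [0.4711, 0.0198, 0.0567]
eef_rot: [3.141, -0.001, -0.0]
force: [-0.3, 0.0, 6.3]
grip_width: 0.0574
grip_force: 30.0
```

To row units: -145 mm / 600 = -0.2417, -140 mm / 600 = -0.2333.

arm_command(plan=[[[0,0,0,0,0,0,1],[0,0,0,0,0,0,1],[0,0,0,0,0,0,1],[0,0,-0.0083,0,0,0,1],[0,0,-0.025,0,0,0,1],[0,0,-0.0583,0,0,0,1],[0,0,-0.1,0,0,0,1],[0,0,-0.1417,0,0,0,1],[0,0,-0.1833,0,0,0,1],[0,0,-0.2167,0,0,0,1],[0,0,-0.2333,0,0,0,1],[0,0,-0.2417,0,0,0,1]]], squeeze=30)

```text
time_s: 25.3
ee_pos: [0.4707, 0.0198, 0.2019]
eef_rot: [3.142, -0.001, -0.0]
force: [-0.5, -0.1, -2.5]
grip_width: 0.0571
grip_force: 30.0
```

```bash
python3 -c "
from h import *
to(.5486,.304,.2,0)"
```

```text
t 25.3 pos [0.4707 0.0198 0.2019] rpy [ 3.142e+00 -1.000e-03 -0.000e+00] w 0.0571 gf 30.0
-> [  77.8 -284.2    1.9] [ 0.    -0.001 -0.   ]
```

To row units: -284 mm / 600 = -0.4733, -279 mm / 600 = -0.465.

arm_command(plan=[[[0.005,-0.0167,0,0,0,0,1],[0.0167,-0.0583,0,0,0,0,1],[0.03,-0.1083,0,0,0,0,1],[0.0433,-0.1583,0,0,0,0,1],[0.0567,-0.2083,0,0,0,0,1],[0.07,-0.2583,0,0,0,0,1],[0.0833,-0.3083,0,0,0,0,1],[0.0967,-0.355,0,0,0,0,1],[0.11,-0.4,0,0,0,0,1],[0.12,-0.44,0,0,0,0,1],[0.1267,-0.465,0,0,0,0,1],[0.13,-0.4733,0,0,0,0,1]]])

```text
time_s: 26.5
ee_pos: [0.5481, 0.3056, 0.1992]
eef_rot: [3.141, 0.002, 0.001]
force: [-0.9, -0.3, -2.0]
grip_width: 0.0575
grip_force: 30.0
```

```bash
python3 -c "
from h import *
to(.5486,.304,.0210,0)"
```

```text
t 26.5 pos [0.5481 0.3056 0.1992] rpy [3.141e+00 2.000e-03 1.000e-03] w 0.0575 gf 30.0
-> [  0.9   1.4 178.2] [0.001 0.002 0.001]
```

To row units: 178 mm / 600 = 0.2967, 175 mm / 600 = 0.2917.

arm_command(plan=[[[0.0008,0.0017,0.05,0,0,0,1],[0.0008,0.0017,0.1167,0,0,0,1],[0.0008,0.0017,0.1833,0,0,0,1],[0.0008,0.0017,0.2333,0,0,0,1],[0.0008,0.0017,0.2667,0,0,0,1],[0.0008,0.0017,0.2817,0,0,0,1],[0.0008,0.0017,0.2883,0,0,0,1],[0.0008,0.0017,0.2917,0,0,0,1],[0.0008,0.0017,0.295,0,0,0,1],[0.0008,0.0017,0.2967,0,0,0,1],[0.0008,0.0017,0.2967,0,0,0,1],[0.0008,0.0017,0.2967,0,0,0,1]]])

```text
time_s: 27.7
ee_pos: [0.5494, 0.3029, 0.0235]
eef_rot: [-3.141, -0.001, -0.0]
force: [0.2, -0.4, -1.2]
grip_width: 0.0576
grip_force: 30.0
```

To row units: 3 mm / 600 = 0.005, 2 mm / 600 = 0.0033.

arm_command(plan=[[[0,0,0.0017,0,0,0,1],[0,0,0.0033,0,0,0,1],[0,0,0.005,0,0,0,1],[0,0,0.005,0,0,0,1],[0,0,0.005,0,0,0,1]]])

```text
time_s: 28.2
ee_pos: [0.5493, 0.3028, 0.0208]
eef_rot: [-3.141, -0.0, -0.0]
force: [-3.3, -2.2, 6.8]
grip_width: 0.0574
grip_force: 30.0
```

To row units: -180 mm / 600 = -0.3, -160 mm / 600 = -0.2667.

arm_command(plan=[[[0,0,0,0,0,0,-0.7],[0,0,0,0,0,0,-0.7],[0,0,0,0,0,0,-0.7],[0,0,0,0,0,0,-0.7],[0,0,0,0,0,0,-0.7],[0,0,-0.0167,0,0,0,-0.7],[0,0,-0.0583,0,0,0,-0.7],[0,0,-0.125,0,0,0,-0.7],[0,0,-0.2,0,0,0,-0.7],[0,0,-0.2667,0,0,0,-0.7],[0,0,-0.3,0,0,0,-0.7],[0,0,-0.3,0,0,0,-0.7]]])

```text
time_s: 29.4
ee_pos: [0.5502, 0.3033, 0.2043]
eef_rot: [-3.139, -0.006, -0.0]
force: [-0.0, 0.0, -1.4]
grip_width: 0.0799
grip_force: 0.0
```

To row units: 372 mm / 600 = 0.62, 365 mm / 600 = 0.6083.

arm_command(plan=[[[0,0.0333,0,0,0,0,-0.5],[-0.0017,0.0917,0,0,0,0,-0.5],[-0.0033,0.1583,0,0,0,0,-0.5],[-0.005,0.2333,0,0,0,0,-0.5],[-0.0067,0.3083,0,0,0,0,-0.5],[-0.0083,0.3833,0,0,0,0,-0.5],[-0.01,0.4583,0,0,0,0,-0.5],[-0.0117,0.525,0,0,0,0,-0.5],[-0.0133,0.575,0,0,0,0,-0.5],[-0.0133,0.6083,0,0,0,0,-0.5],[-0.0133,0.62,0,0,0,0,-0.5],[-0.0133,0.62,0,0,0,0,-0.5]]])

```text
time_s: 30.6
ee_pos: [0.5409, -0.0695, 0.1994]
eef_rot: [-3.141, 0.001, -0.001]
force: [-0.3, 0.5, 0.4]
grip_width: 0.0705
grip_force: 0.0
```

```bash
python3 -c "
from h import *
grab('scene','scene6')
z=load('scene');P=pts(z)
def cap(n,c,lo,hi,R=.035):
    k=(P[...,2]>lo)&(P[...,2]<hi)&(np.hypot(P[...,0]-c[0],P[...,1]-c[1])<R);q=P[k];print(n,len(q),q.mean(0).round(4),np.ptp(q,0).round(3))
cap('tea',(.549,.303),.07,.085);cap('red',(.397,-.297),.07,.085);cap('yellow',(.574,-.299),.07,.085);cap('green',(.623,.129),.107,.118)
cap('spout',(.5415,-.0695),.1,.13,.02)
cv2.imwrite('pics/c6.png',cv2.resize(z['im'][100:310,120:410],None,fx=2.6,fy=2.6))
to(.5415,-.0695,.090,0)"
```

```text
tea 173 [0.5499 0.3012 0.0765] [0.044 0.044 0.01 ]
red 150 [ 0.3998 -0.2942  0.0759] [0.048 0.042 0.009]
yellow 189 [ 0.5756 -0.2976  0.0759] [0.044 0.043 0.01 ]
green 201 [0.6242 0.1283 0.1124] [0.043 0.044 0.01 ]
spout 43 [ 0.5451 -0.0688  0.1167] [0.015 0.012 0.027]
t 30.65 pos [ 0.541  -0.0687  0.1995] rpy [-3.141e+00  1.000e-03 -0.000e+00] w 0.0703 gf 0.0
-> [  0.6   0.8 109.5] [-0.     0.001 -0.   ]
```

View pics/c6.png

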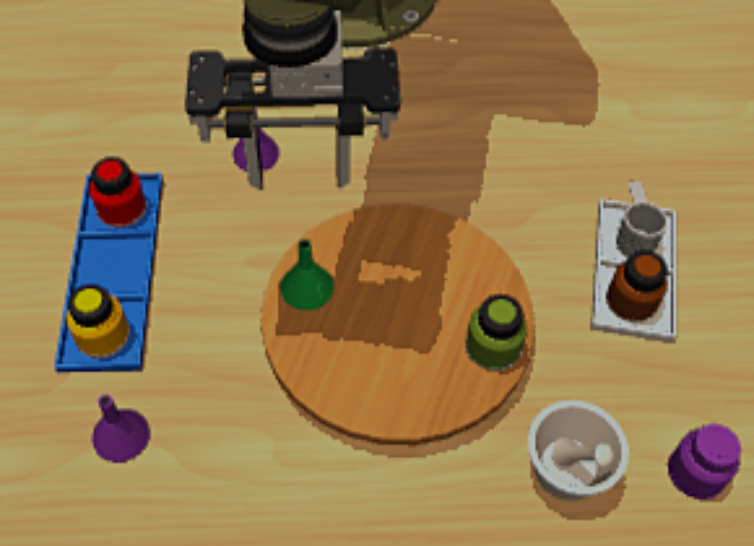

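All four placed items look right. Now the funnel's spout.

To row units: 108 mm / 600 = 0.18, 100 mm / 600 = 0.1667.

arm_command(plan=[[[0.0017,0.0017,0.0333,0,0,0,-0.4],[0.0017,0.0017,0.0833,0,0,0,-0.4],[0.0017,0.0017,0.1333,0,0,0,-0.4],[0.0017,0.0017,0.1667,0,0,0,-0.4],[0.0017,0.0017,0.18,0,0,0,-0.4],[0.0017,0.0017,0.18,0,0,0,1],[0.0017,0.0017,0.18,0,0,0,1],[0.0017,0.0017,0.18,0,0,0,1],[0.0017,0.0017,0.18,0,0,0,1],[0.0017,0.0017,0.18,0,0,0,1],[0.0017,0.0017,0.18,0,0,0,1],[0.0017,0.0017,0.18,0,0,0,1]]], squeeze=10)

```text
time_s: 31.85
ee_pos: [0.5422, -0.0702, 0.0922]
eef_rot: [-3.142, -0.0, -0.0]
force: [-0.9, 1.4, 0.5]
grip_width: 0.0145
grip_force: 10.0
```

arm_command(plan=[[[0,0,0,0,0,0,1],[0,0,0,0,0,0,1],[0,0,0,0,0,0,1],[0,0,0,0,0,0,1],[0,0,0,0,0,0,1]]], squeeze=10)

```text
time_s: 32.35
ee_pos: [0.5422, -0.0702, 0.0921]
eef_rot: [-3.142, -0.0, -0.0]
force: [0.7, 0.4, 1.2]
grip_width: 0.0143
grip_force: 10.0
```

To row units: 229 mm / 600 = 0.3817, -110 mm / 600 = -0.1833.

arm_command(plan=[[[0,0,-0.0167,0,0,0,1],[0,0,-0.0583,0,0,0,1],[0,0,-0.1083,0,0,0,1],[0,0,-0.15,0,0,0,1],[-0.0067,0.025,-0.175,0,0,0,1],[-0.02,0.075,-0.1833,0,0,0,1],[-0.035,0.1367,-0.1833,0,0,0,1],[-0.05,0.2,-0.1833,0,0,0,1],[-0.0667,0.2633,-0.1833,0,0,0,1],[-0.0817,0.32,-0.1833,0,0,0,1],[-0.0917,0.3633,-0.1833,0,0,0,1],[-0.095,0.3817,-0.1833,0,0,0,1]]])

```text
time_s: 33.55
ee_pos: [0.4843, -0.3011, 0.2025]
eef_rot: [3.141, 0.0, -0.002]
force: [0.1, -0.3, -0.1]
grip_width: 0.0141
grip_force: 10.0
```

```bash
python3 -c "
from h import *
grab('scene','scene7')
z=load('scene')
cv2.imwrite('pics/c7.png',cv2.resize(z['im'][80:260,80:300],None,fx=2.6,fy=2.6))
to(.485,-.299,.058,0)"
```

```text
t 33.6 pos [ 0.4844 -0.3014  0.2023] rpy [ 3.141e+00  0.000e+00 -2.000e-03] w 0.0147 gf 10.0
-> [  0.6  -2.4 144.3] [ 0.     0.    -0.002]
```

View pics/c7.png

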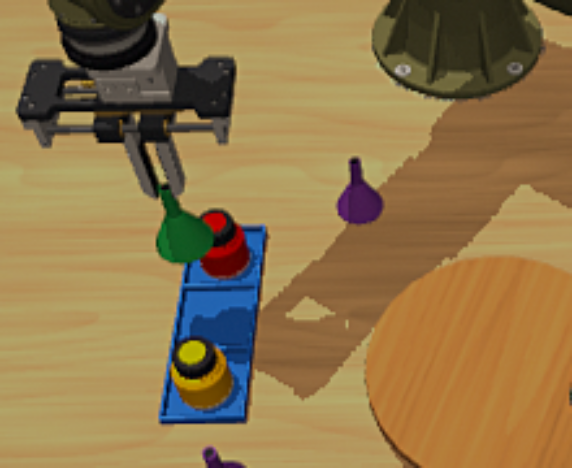

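The funnel is held over the middle cell. Lowering and releasing it.

To row units: 147 mm / 600 = 0.245, 146 mm / 600 = 0.2433.

arm_command(plan=[[[0.0008,-0.0025,0.0417,0,0,0,1],[0.0008,-0.0025,0.1,0,0,0,1],[0.0008,-0.0025,0.1583,0,0,0,1],[0.0008,-0.0025,0.2083,0,0,0,1],[0.0008,-0.0025,0.23,0,0,0,1],[0.0008,-0.0025,0.2383,0,0,0,1],[0.0008,-0.0025,0.2417,0,0,0,1],[0.0008,-0.0025,0.2433,0,0,0,1],[0.0008,-0.0025,0.245,0,0,0,1],[0.0008,-0.0025,0.245,0,0,0,1]]])

```text
time_s: 34.6
ee_pos: [0.4861, -0.2979, 0.056]
eef_rot: [3.141, -0.001, -0.0]
force: [-0.1, 1.3, 3.6]
grip_width: 0.0143
grip_force: 10.0
```

To row units: -160 mm / 600 = -0.2667, -150 mm / 600 = -0.25.

arm_command(plan=[[[0,0,0,0,0,0,0.2],[0,0,0,0,0,0,0.2],[0,0,0,0,0,0,0.2],[0,0,0,0,0,0,0.2],[0,0,0,0,0,0,0.2],[0,0,-0.0167,0,0,0,0.2],[0,0,-0.0583,0,0,0,0.2],[0,0,-0.125,0,0,0,0],[0,0,-0.2,0,0,0,0],[-0.0333,0,-0.25,0,0,0,0],[-0.1,0,-0.2667,0,0,0,0],[-0.1667,0,-0.2667,0,0,0,0]]])

```text
time_s: 35.8
ee_pos: [0.385, -0.2978, 0.2174]
eef_rot: [3.139, -0.003, 0.001]
force: [-0.3, -0.7, -0.1]
grip_width: 0.0469
grip_force: 0.0
```

To row units: 200 mm / 600 = 0.3333, 190 mm / 600 = 0.3167.

arm_command(plan=[[[-0.0333,0.0667,0,0,0,0,0],[-0.0667,0.1333,0,0,0,0,0],[-0.1,0.2,0,0,0,0,0],[-0.1333,0.2667,0,0,0,0,0],[-0.1667,0.3167,0,0,0,0,0],[-0.2,0.3333,0,0,0,0,0],[-0.2,0.3333,0,0,0,0,0],[-0.2,0.3333,0,0,0,0,0]]])

```text
time_s: 36.6
ee_pos: [0.2656, -0.4975, 0.2156]
eef_rot: [3.141, -0.0, -0.001]
force: [-0.7, 0.1, -0.1]
grip_width: 0.0471
grip_force: 0.0
```

```bash
python3 -c "
from h import *
grab('top','top8')
z=load('top');P=pts(z)
def tf(p,c,a):
    d=np.array(p)-c;ca,sa=np.cos(a),np.sin(a);return (np.array([ca*d[0]+sa*d[1],-sa*d[0]+ca*d[1]])*1000).round(1)
S=(np.array([.4851,-.2989]),np.radians(-.82));W=(np.array([.5057,.3136]),np.radians(-12.6))
def cap(n,c,lo,hi,t=None,R=.035):
    k=(P[...,2]>lo)&(P[...,2]<hi)&(np.hypot(P[...,0]-c[0],P[...,1]-c[1])<R);q=P[k];m=(q.min(0)+q.max(0))/2;print(n,len(q),q.mean(0).round(4),np.ptp(q,0).round(3),tf(m[:2],*t) if t else '')
cap('tea',(.549,.303),.07,.085,W);cap('strainer',(.463,.323),.049,.062,W,.029);cap('red',(.397,-.297),.07,.085,S);cap('yellow',(.574,-.299),.07,.085,S);cap('spout',(.486,-.298),.075,.095,S,.03);cap('funrim',(.486,-.298),.006,.09,S,.035);cap('green',(.623,.129),.107,.118)
cv2.imwrite('pics/c8.png',cv2.resize(z['im'][90:280,100:400],None,fx=2.6,fy=2.6))
to(.5,0,.2,0)"
```

```text
tea 228 [0.5476 0.3007 0.0752] [0.045 0.042 0.011] [44.4 -3.2]
strainer 93 [0.4588 0.3224 0.0543] [0.055 0.05  0.011] [-43.   -2.3]
red 231 [ 0.3982 -0.2953  0.0762] [0.041 0.042 0.012] [-86.5   2.3]
yellow 227 [ 0.5738 -0.2987  0.0758] [0.043 0.042 0.013] [88.1  1.3]
spout 30 [ 0.4859 -0.2966  0.0863] [0.011 0.014 0.014] [1.  1.2]
funrim 395 [ 0.4853 -0.2924  0.0296] [0.066 0.066 0.083] [ 1.7 -0.1]
green 228 [0.6218 0.1279 0.1118] [0.043 0.043 0.011] 
t 36.65 pos [ 0.2661 -0.4972  0.2156] rpy [ 3.141 -0.     0.   ] w 0.0469 gf 0.0
-> [ 233.9 -497.2   15.5] [ 0. -0.  0.]
```

View pics/c8.png

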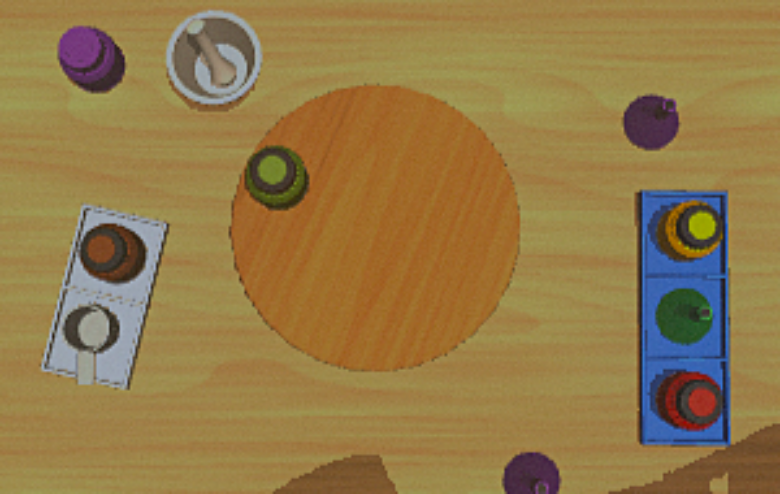

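All five stand within about 3 mm of their cell centres. The green jar and mortar are undisturbed.

```bash
python3 -c "
from station import ctrl
print(ctrl.hand_in())"
```

```text
the job is handed in; nothing more can be done
None
```

Both kits are made up and the job is handed in at about 37 s; in the last picture all five items stood upright within about 4 mm of their cell centres, with the green jar and the mortar where they started, but the hand-in gave no verdict.

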